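# Unclip the coarse dicing cassette and hold it over the bowl

### The arm

A 6-joint arm with a two-finger parallel gripper is mounted at the origin on a cart in front of the work surface, level with it; the furniture and walls round the work are solid. World frame = base frame: x ahead of the robot, y to its left, z up, the work surface at z = 0. Lengths are in m, angles in rad, forces in N, time in s.
With the tool pointing down it reaches from about 0.3 to 0.875 m from the base axis. Payload 4.2 kg.
Tool frame: the origin (TCP) lies at the very end of the fingers, on their centre line; the grasp point (between the pads) lies arm.grip_point_offset behind it (arm.grip_point_offset is the distance from the TCP to the grasp point, in m); z points along the fingers, y is the direction in which the jaws open and shut (so a half turn about z gives the same grasp; the last joint's range is limited). The gripper opens to 85 mm and grips with 20 to 120 N. Pads are 22 mm wide; open, the fingers measure 114 mm over their backs; the gripper's body (76 mm by 85 mm) begins 54 mm behind the grasp point. The pads swing forward as they close: fully open they stand 13 mm farther back than shut.
Start: joints at [-0.02, 0.32, 1.565, -0, 1.257, -0.02], TCP at [0.575, 0, 0.231] pointing down, gripper open.
Joint ranges: [-3.11, 3.11], [-0.84, 2.01], [0.21, 2.61], [-1.34, 4.49], [0.05, 2.63], [-2.56, 2.56]. Speed limits (rad/s): [2.57, 2.57, 3.14, 3.14, 3.14, 3.14].

### API

Orientations are given as a unit quaternion [w, x, y, z].
In Python, from cell import arm, cams gives the robot as it stands.
- The arm moves only by the tool drive_tool, never from a script. Its arguments are lists of equal length, an entry for each row: "dp": the shift along the tool's x, y, z in units of 40 mm (1.0 is 40 mm), a list of three; "yaw": the turn about the tool's z in units of 6 degrees (1.0 is 6 degrees). A call has 1 to 5 rows; each row is the pose to reach, as a shift and turn from the pose commanded when the call began, along the tool's axes at that moment; what a row does not reach only later rows make up. A row lasts 1/10 s, in which the tool goes at most 50 mm and 8.59 degrees, less where a joint would pass 70% of its speed; a pose out of reach is approached as far as the arm can. A call with a gripper value outside its range is refused whole. "hand" is the closure in counts, from 0 (fully open) to 255 (shut), set as the call begins (left out, the last holds). The fingers move at their own pace and stop on an object; "newtons" is the grip in N (left out, the last holds). Time passes only in rows, so rows that repeat a pose let the fingers close. It gives the time, the measured TCP pose, the force and the opening at its end, in the units of the state.
- arm.get_obs(): the state, without advancing time (a new reading comes with each control period).
- cams.read_camera(name): name is "scene" or "side" or "wrist"; returns a dict with "pixels" (384x512x3 uint8, red, green, blue), "intrinsics" (3x3 intrinsics, pixels), "R" (3x3) and "t" (3): a world point X has camera coordinates R X + t; the wrist camera has in their place "T_tool_cam" (4x4, takes a point from camera to tool coordinates, whose origin is the TCP and whose axes are the flange's). Camera axes: x right, y down, z forward; pixel columns grow to the right and rows downward; lengths in m; the calibration is good to about 2 mm. A picture is of the moment at which its call begins: read the wrist's pose just before it. There is no depth.
- arm.sign_off(): hands the job in, once; it reports no verdict.
The state is a dict: "clock": time; "joint_pos": joint angles; "dq": joint speeds; "joint_torque": joint torques, N m; "position": TCP position; "tcp_rot": TCP orientation; "force": force on the tool from outside, world axes, zero at the start; "wrist_torque": the same for the moment, N m; "grip_width": opening from 0.0 (shut) to 1.0 (fully open).
Only numpy, scipy, OpenCV 4.12 (cv2) and the standard library are available. Lean on these libraries where they do the work, as an engineer would, in place of code of your own. Each camera call takes 0.05 s, during which the arm holds its last target.

### The job

Two dicing-grid cassettes are clipped into the two bays of the storage base: pinch the two opposed side catches of the coarse one (three big openings) together and lift it out of its bay. Finish while still holding it by the pinched catches, level and still in the air over the middle of the steel bowl, a little above the rim (a few centimetres) and not touching it, so that I can brush the leftover bits into the bowl. Leave the fine-grid cassette clipped in and do not shove the bowl.

Things in the scene. Friction and masses are not known exactly. Their poses are not given: they have to be found in the camera images.
- station: Fixed base: 136 x 250 x 8 mm steel plate with two grey bays along its y axis, centres at y = +65 and -65 mm. Origin: centre of the plate's underside. Bay walls end 40 mm above the table. A cassette stands on the plate (underside 8 mm above the table) with 2 mm play; ledges in the walls at its +y and -y sides hold down its catches.
- coarse: The cassette to take: upright white frame, 100 (x) x 36 (y) x 64 mm tall, 0.17 to 0.32 kg, open below, near its top a steel grid of only two cross bars (three openings of 29 x 28 mm). Origin: centre of its underside, z up, x along its length; in the bay its axes are parallel to the base's. Either bay. It cannot be lifted unless both catches are pressed in at least 4 mm.
- coarse_grip (a point): Point midway between the coarse cassette's two catch paddles, 60 mm above its origin. Paddles stand in the middle of the +y and -y sides, each 30 mm wide (x), spanning 38 to 76 mm above the origin; outer faces 62 mm apart across y at rest, 48 mm when fully pressed. Outside the paddles there is free finger room from 32 mm above the origin upwards.
- coarse_left (a joint): Catch on the coarse cassette's +y side: 0 = out, latched; 0.007 m = fully pressed towards the cassette; a spring of about 2 N at rest and 6 N when fully pressed pushes it out again.
- coarse_right (a joint): Catch on the coarse cassette's -y side: 0 = out, latched; 0.007 m = fully pressed; same spring as the other.
- fine: The other cassette, same outside shape, size, catches and origin, but with a fine grid (9 cross bars and 2 lengthwise bars, small openings of about 7 x 8 mm). It stays clipped in its bay.
- bowl: Small loose steel bowl, 150 mm across the rim, 60 mm high, with a few berries in it. Origin: centre of its underside, on the table.
Mind the look-alikes: they are no part of the job. What is shaped like the fine but green or red is not meant.

How it is judged:
On the way, in this order (a step that is already met when the one before it is completed fails the run):
1. both catches of the coarse cassette are pressed in by the fingers while it still stands in its bay (value of joint each of coarse_left, coarse_right above 0.0035 m and contact force between the fingers and coarse above 2 N and z of coarse in the frame of station below 0.013 m), for 0.05 s.
2. the coarse cassette is lifted free of its bay (z of coarse in the frame of station above 0.045 m), for 0.05 s.
At the end, for the whole second after the job is handed in: Fingers hold the coarse cassette by both catches (each in > 2.5 mm), at rest, level within 0.25 rad, underside 70 to 210 mm above the table, centre within 45 mm of the bowl's seen from above, touching neither bowl nor base; bowl upright, fine cassette in its bay (value of joint each of coarse_left, coarse_right above 0.0025 m and contact force between the fingers and coarse above 2 N and horizontal distance between coarse and bowl below 0.045 m and height (world z) of coarse between 0.07 and 0.21 m and angle between coarse's own z axis and vertical below 0.25 rad and linear speed of coarse below 0.03 m/s and contact force between coarse and bowl below 0.2 N and contact force between coarse and station below 0.2 N and angle between bowl's own z axis and vertical below 0.1 rad and z of fine in the frame of station below 0.012 m); the arm keeps its last pose, push and grip.
It fails at once if the fine-grid cassette is pulled up or its bay left (distance of fine from where it was at the start of the episode above 0.012 m).
It fails at once if the bowl is shoved more than 25 mm (distance of bowl from where it was at the start of the episode above 0.025 m).
It also fails if it takes over 35 s, if anything falls off the work surface, if the arm or the gripper's body presses on something with over 40 N, if the wrist force passes 120 N, or if a joint passes its speed limit or range.

## Working session

There is one attempt and no reset: what is moved stays moved. The work goes in short steps, Python scripts to look and compute and a tool call to move; the robot and the scene stay as the last step left them, time stands still between calls to the robot, and variables do not carry over. Pictures are saved under pics/ and viewed, and the job is handed in when it is done.

Besides the shell and the picture viewer there is one more tool, called in YAML: its name, and indented under it one key for each argument. drive_tool: Moves the arm, as the interface text tells. Its arguments: {"type":"object","properties":{"dp":{"type":"array"},"yaw":{"type":"array"},"hand":{"type":"number"},"newtons":{"type":"number"}},"required":["dp","yaw"]}

```bash
mkdir -p pics; ls; python3 - <<'E'
from cell import arm,cams
import cv2,json,pickle
o=arm.get_obs();print(o, arm.grip_point_offset)
d={}
for n in("scene","side","wrist"):
    c=cams.read_camera(n);d[n]=c
    cv2.imwrite(f"pics/{n}0.png",c["pixels"][:,:,::-1])
    print(n,{k:v for k,v in c.items() if k!="pixels"})
d['obs']=o
pickle.dump(d,open("d0.pkl","wb"))
E
```

```text
pics
{'clock': 0.0, 'joint_pos': array([-2.00219475e-02,  3.20322746e-01,  1.56567383e+00, -9.04237472e-06,
        1.25739020e+00, -2.00401969e-02]), 'dq': array([ 0.00183117, -0.00073998, -0.00265902, -0.00135016,  0.00066476,
       -0.00121907]), 'joint_torque': array([ 7.05825660e-04, -4.15526962e+01, -2.34157133e+01, -1.88356019e-06,
        8.09230405e-03,  1.54784908e-05]), 'position': array([ 5.74529804e-01, -5.17603108e-06,  2.30466554e-01]), 'tcp_rot': array([-6.43918597e-04,  7.07099056e-01,  7.07113937e-01, -6.24587578e-04]), 'force': array([ 0.90495075, -0.56795701, -0.96544257]), 'wrist_torque': array([-0.01167924, -0.03146351, -0.0194361 ]), 'grip_width': 1.0001536009595948} 0.0187
scene {'intrinsics': array([[458.70045371,   0.        , 247.37200598],
       [  0.        , 458.70045371, 193.16265979],
       [  0.        ,   0.        ,   1.        ]]), 'R': array([[ 0.76459456, -0.64449877, -0.00406219],
       [-0.3259625 , -0.3812497 , -0.86509948],
       [ 0.55600684,  0.66277448, -0.50158387]]), 't': array([-0.3554842 ,  0.34321589,  0.64349736])}
side {'intrin
[... 197 characters left out ...]
64, -0.01395964],
       [-0.11353623, -0.6503435 , -0.75110776],
       [ 0.10831481,  0.74338794, -0.66003202]]), 't': array([-0.58695857,  0.25110171,  0.75901808])}
wrist {'intrinsics': array([[344.92794667,   0.        , 258.47439182],
       [  0.        , 344.92794667, 192.56804726],
       [  0.        ,   0.        ,   1.        ]]), 'T_tool_cam': array([[ 2.54591303e-05, -9.65919760e-01, -2.58841682e-01,
         6.48176296e-02],
       [ 9.99999874e-01, -1.05004209e-04,  4.90202221e-04,
         6.84133709e-04],
       [-5.00675478e-04, -2.58841662e-01,  9.65919636e-01,
        -1.43209172e-01],
       [ 0.00000000e+00,  0.00000000e+00,  0.00000000e+00,
         1.00000000e+00]])}
```

View pics/scene0.png

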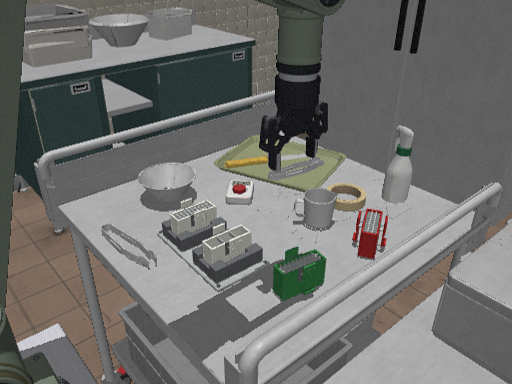

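View pics/side0.png

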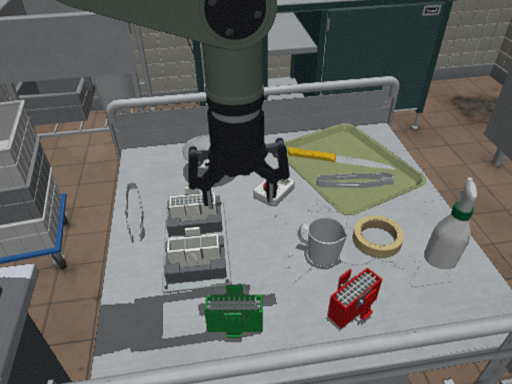

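View pics/wrist0.png

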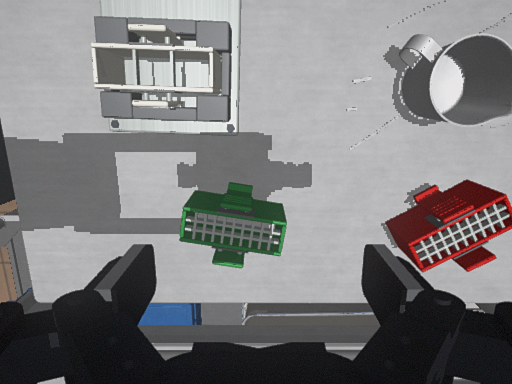

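Candidates: cassette at scene (228,245) / side (195,255) / wrist (165,68); cassette at scene (195,222) / side (193,212); and the green (300,272) and red (370,232) look-alikes in the scene view, which aren't meant. Next is a close crop to check the choice.

```bash
python3 - <<'E'
import cv2,numpy as np
a=cv2.imread("pics/scene0.png")[180:300,100:280]
b=cv2.imread("pics/side0.png")[170:300,140:260]
w=cv2.imread("pics/wrist0.png")[0:150,70:270]
cv2.imwrite("pics/c1.png",np.hstack([cv2.resize(a,(420,280),interpolation=2),cv2.resize(b,(330,280*1),interpolation=2)]))
cv2.imwrite("pics/c2.png",cv2.resize(w,(800,600),interpolation=2))
E
```

```text
(no output)
```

View pics/c1.png

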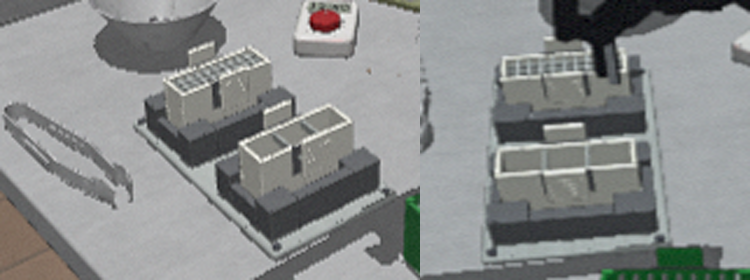

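View pics/c2.png

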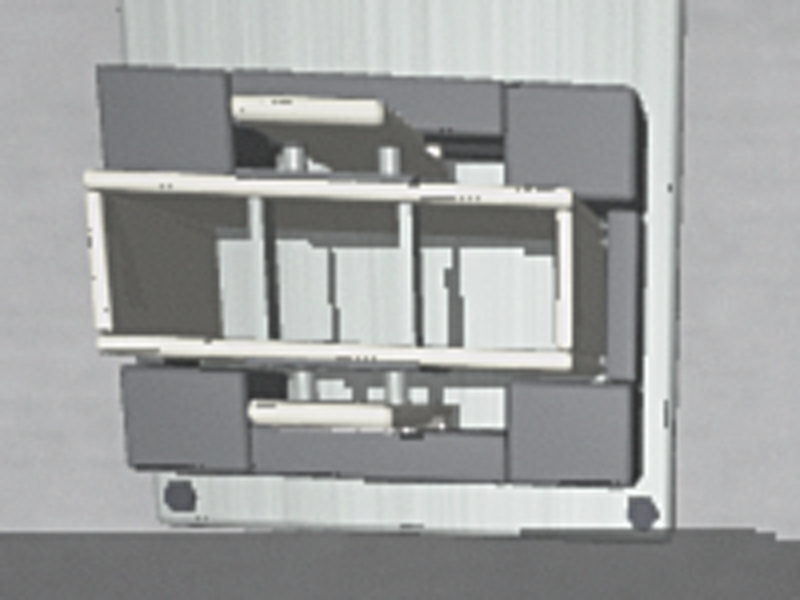

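The crops show that the cassette with two cross bars and three openings is the near one: scene (228,245), wrist (165,68). The fine one is farther back, at scene (195,222). Next I fit the pose.

```bash
cat > h.py <<'E'
import numpy as np,cv2
from scipy.spatial.transform import Rotation as Ro
def wristcam(c,o):
    q=o['tcp_rot'];Rt=Ro.from_quat([q[1],q[2],q[3],q[0]]).as_matrix()
    T=np.eye(4);T[:3,:3]=Rt;T[:3,3]=o['position'];T=T@c['T_tool_cam'];Ti=np.linalg.inv(T)
    return Ti[:3,:3],Ti[:3,3]
def proj(K,R,t,X):
    p=(R@np.asarray(X).T).T+t;p=p@K.T;return p[:,:2]/p[:,2:]
def ray(K,R,t,uv,z):
    uv=np.atleast_2d(uv).astype(float);d=np.c_[uv,np.ones(len(uv))]@np.linalg.inv(K).T@R;C=-R.T@t
    return C+d*((z-C[2])/d[:,2])[:,None]
E
python3 - <<'E'
from h import *
import pickle
from scipy.optimize import least_squares
d=pickle.load(open("d0.pkl","rb"))
R,t=wristcam(d['wrist'],d['obs']);K=d['wrist']['intrinsics']
uv=np.array([[84,172],[98,350],[572,368],[572,190],[232,97],[384,100],[248,428],[390,430],[158,522],[672,540]])/4.+[70,0]
L=np.array([[-50,18,64],[-50,-18,64],[50,-18,64],[50,18,64],[-15,31,76],[15,31,76],[-15,-31,76],[15,-31,76],[-68,-60,-8],[68,-60,-8]])/1000.+[0,0,.008]
def P(p,L):
    c,s=np.cos(p[2]),np.sin(p[2]);return L@np.array([[c,s,0],[-s,c,0],[0,0,1]])+[p[0],p[1],0]
r=least_squares(lambda p:(proj(K,R,t,P(p,L))-uv).ravel(),[.4,.2,0],loss='soft_l1')
print('wrist',r.x,np.degrees(r.x[2]));print((proj(K,R,t,P(r.x,L))-uv).round(1))
for n in('scene','side'):
    c=d[n];q=proj(c['intrinsics'],c['R'],c['t'],P(r.x,L)).round().astype(int)
    im=c['pixels'][:,:,::-1].copy();im=cv2.resize(im,None,fx=3,fy=3,interpolation=2)
    for a in q: cv2.circle(im,tuple(int(v)*3+1 for v in a),3,(0,0,255),1)
    im=im[480:960,240:900] if n=='scene' else im[480:960,300:800]
    cv2.imwrite(f"pics/o_{n}.png",im)
c=d['scene'];cv2.imwrite("pics/bowl.png",cv2.resize(c['pixels'][150:220,120:220,::-1],(800,560),interpolation=2))
E
```

```text
wrist [ 0.48779886  0.09033331 -0.03989071] -2.2855693902359424
[[-0.8 -0.9]
 [-0.6  0.9]
 [ 0.2  1.3]
 [ 0.5 -0.2]
 [-1.  -1. ]
 [ 0.1 -0.1]
 [-0.5 -0.7]
 [ 0.8  0.3]
 [ 1.9  0.3]
 [ 0.3  0.9]]
```

View pics/o_scene.png

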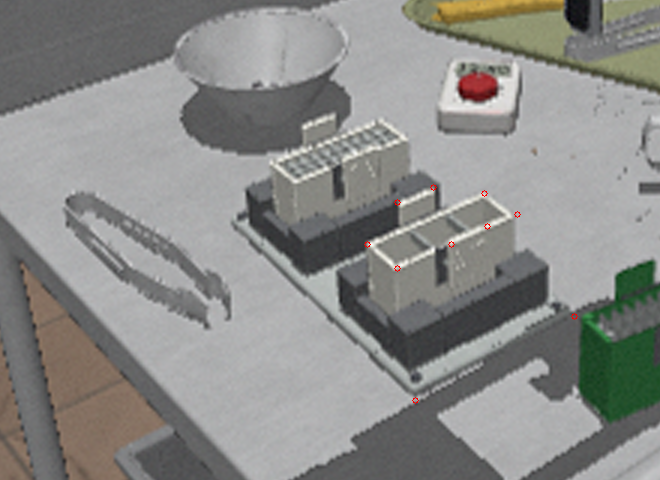

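View pics/bowl.png

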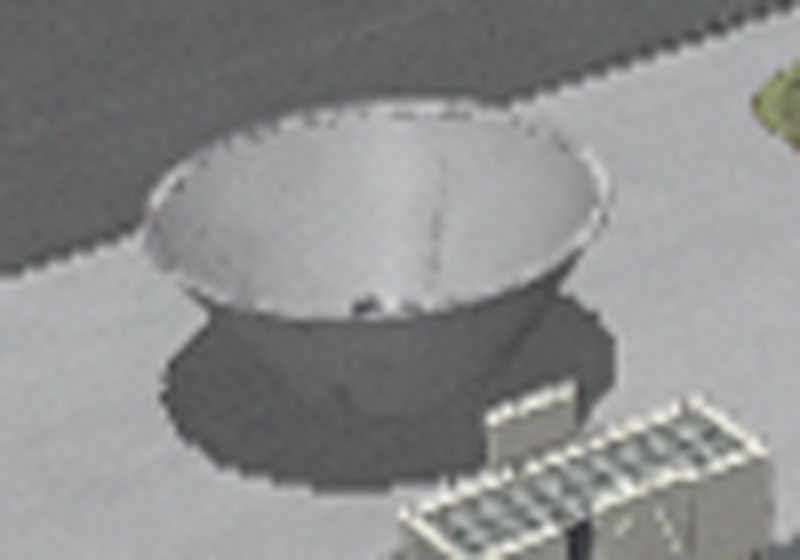

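View pics/o_side.png

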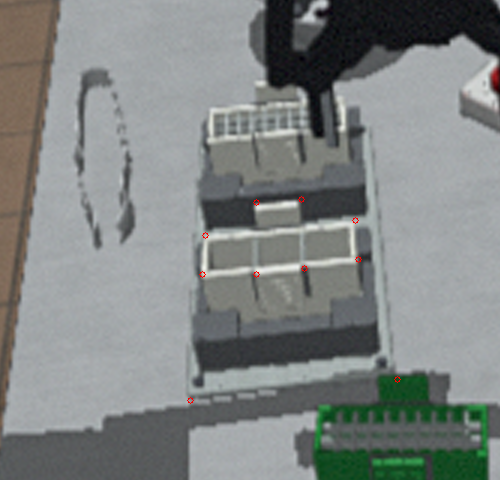

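The overlay agrees within about 2 px, except at the plate corners, where I used the wrong height. Next I fit all views jointly and the bowl rim.

```bash
python3 - <<'E'
from h import *
import pickle
from scipy.optimize import least_squares
d=pickle.load(open("d0.pkl","rb"))
cs={n:(d[n]['intrinsics'],d[n]['R'],d[n]['t']) for n in('scene','side')}
cs['wrist']=(d['wrist']['intrinsics'],)+wristcam(d['wrist'],d['obs'])
L=np.array([[-50,18,64],[-50,-18,64],[50,-18,64],[50,18,64],[-15,31,76],[15,31,76],[-15,-31,76],[15,-31,76],[-68,-60,0],[68,-60,0]])/1000.+[0,0,.008]
ob={'wrist':(range(10),np.array([[84,172],[98,350],[572,368],[572,190],[232,97],[384,100],[248,428],[390,430],[158,522],[672,540]])/4.+[70,0]-.4),
'scene':([0,1,2,3,8],np.array([[368,241],[397,264],[517,213],[486,195],[414,391]])/3.+[80,160]-.33),
'side':([1,2,4,5,8],np.array([[203,277],[358,262],[256,206],[299,200],[191,396]])/3.+[100,160]-.33)}
def P(p,L):
    c,s=np.cos(p[2]),np.sin(p[2]);return L@np.array([[c,s,0],[-s,c,0],[0,0,1]])+[p[0],p[1],0]
def f(p,ns): return np.concatenate([(proj(*cs[n],P(p,L[list(ob[n][0])]))-ob[n][1]).ravel() for n in ns])
for ns in (['wrist'],['scene'],['side'],['wrist','scene','side']):
    r=least_squares(f,[.48,.09,0],args=(ns,),loss='soft_l1');print(ns,r.x,np.degrees(r.x[2]),np.abs(r.fun).max())
# bowl rim: outer rim points in scene crop (8x, off 120,150)
e=np.array([[150,200],[190,155],[260,118],[380,98],[500,108],[570,145],[608,190],[590,240],[540,280],[470,303],[380,318],[290,308],[200,275],[150,240]])/8.+[120,150]-.4
X=ray(*cs['scene'],e,.06)[:,:2]
g=least_squares(lambda p:np.hypot(*(X-p[:2]).T)-p[2],[.45,.35,.075]);print('bowl',g.x,(g.fun*1000).round(1))
g=least_squares(lambda p:np.hypot(*(X-p[:2]).T)-.075,[.45,.35]);print('bowl',g.x)
E
```

```text
['wrist'] [ 0.48767047  0.09068121 -0.035752  ] -2.0484384271893807 1.5011241869966625
['scene'] [ 0.48872818  0.090887   -0.04808204] -2.7548979574564454 1.2668733079389085
['side'] [ 0.48772712  0.08898414 -0.01844223] -1.056661717682687 0.6869993370361556
['wrist', 'scene', 'side'] [ 0.48769552  0.090556   -0.03489251] -1.9991933778010207 1.63816321130642
bowl [0.54738007 0.42229411 0.07538848] [ 0.2  1.2  3.7  1.6 -0.8 -5.4 -1.5  0.8  3.6  2.6  2.7 -2.5 -5.5 -0.7]
bowl [0.54733486 0.42224758]
```

drive_tool:
  dp:
    - [0.45, -0.43, 0.2]
    - [0.9, -0.86, 0.4]
    - [1.35, -1.3, 0.6]
    - [1.8, -1.73, 0.8]
    - [2.26, -2.16, 1.0]
  yaw: [-1.4, -2.8, -4.2, -5.6, -7.0]
  hand: 0
  newtons: 35

```text
clock: 0.65
position: [0.4876, 0.0909, 0.1908]
tcp_rot: [-0.0, 0.404, 0.915, -0.0]
force: [-0.2, 0.9, -0.5]
grip_width: 1.001
```

drive_tool:
  dp:
    - [0, 0, 0]
    - [0, 0, 0]
    - [0, 0, 0]
    - [0, 0, 0]
    - [0, 0, 0]
  yaw: [-1.4, -2.8, -4.2, -5.6, -7.0]

```text
clock: 1.15
position: [0.4884, 0.0904, 0.1911]
tcp_rot: [-0.0, 0.049, 0.999, -0.0]
force: [-0.8, 0.3, -0.6]
grip_width: 0.997
```

drive_tool:
  dp:
    - [0, 0, 0.3]
    - [0, 0, 0.6]
    - [0, 0, 0.6]
  yaw: [-0.67, -0.67, -0.67]

```text
clock: 1.45
position: [0.4872, 0.0902, 0.1654]
tcp_rot: [-0.002, 0.018, 1.0, -0.0]
force: [-0.3, 0.2, -1.0]
grip_width: 1.002
```

```bash
python3 - <<'E'
from h import *
from cell import arm,cams
import pickle
o=arm.get_obs();c=cams.read_camera("wrist");R,t=wristcam(c,o);K=c['intrinsics']
s=cams.read_camera("side");print(o['position'],o['tcp_rot'])
L=np.array([[-50,18,64],[-50,-18,64],[50,-18,64],[50,18,64],[-15,31,76],[15,31,76],[-15,-31,76],[15,-31,76]])/1000.+[0,0,.008]
a=-.035;cc,ss=np.cos(a),np.sin(a);W=L@np.array([[cc,ss,0],[-ss,cc,0],[0,0,1]])+[.4877,.0905,0]
im=cv2.resize(c['pixels'][:,:,::-1],(800,600))
for p in proj(K,R,t,W)*800/512: cv2.circle(im,tuple(int(round(v)) for v in p),4,(0,0,255),1)
cv2.imwrite("pics/w1.png",im);cv2.imwrite("pics/s1.png",cv2.resize(s['pixels'][100:320,100:350,::-1],(600,528)))
pickle.dump((o,c),open("d1.pkl","wb"))
E
```

```text
[0.48716829 0.09016694 0.16542661] [-2.12046724e-03  1.80450622e-02  9.99834848e-01 -3.94096134e-04]
```

View pics/w1.png

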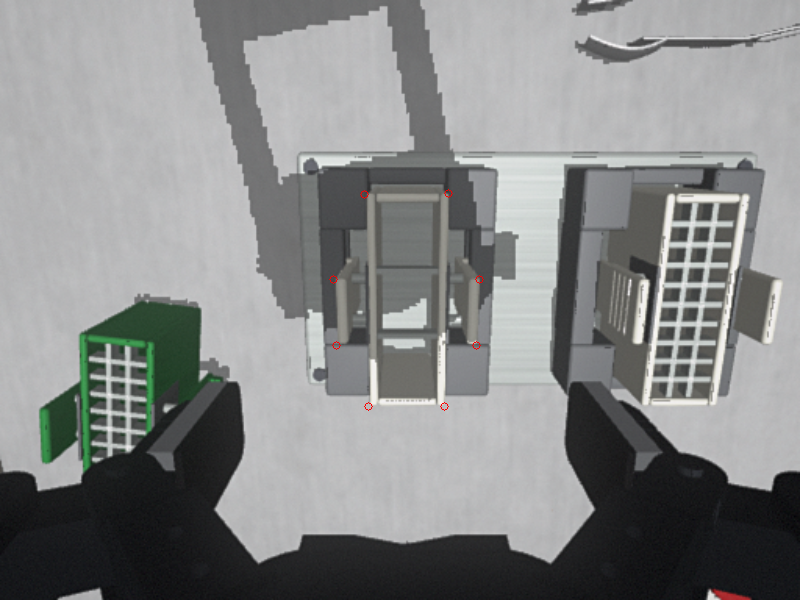

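View pics/s1.png

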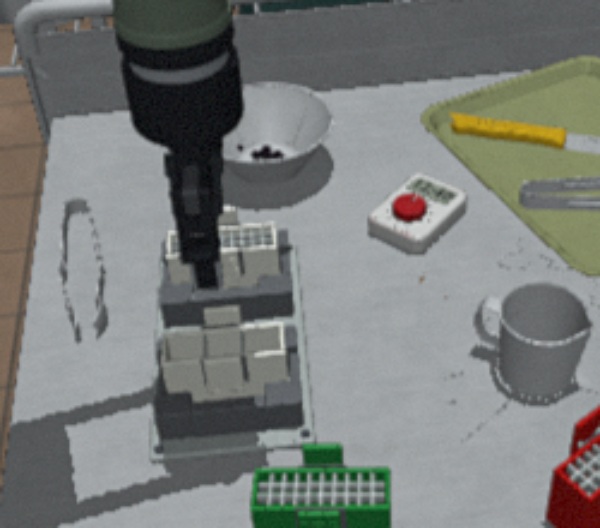

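drive_tool:
  dp:
    - [0, 0, 0.7]
    - [0, 0, 1.4]
    - [0, 0, 2.1]
    - [0, 0, 2.7]
    - [0, 0, 3.06]
  yaw: [0, 0, 0, 0, 0]

```text
clock: 2.05
position: [0.4882, 0.0903, 0.0437]
tcp_rot: [-0.001, 0.018, 1.0, -0.0]
force: [-0.4, -0.7, 1.1]
grip_width: 1.0
```

drive_tool:
  dp:
    - [0, 0, 0]
    - [0, 0, 0]
    - [0, 0, 0]
    - [0, 0, 0]
    - [0, 0, 0]
  yaw: [0, 0, 0, 0, 0]
  hand: 160
  newtons: 35

```text
clock: 2.55
position: [0.4899, 0.0912, 0.0474]
tcp_rot: [0.002, 0.018, 1.0, 0.001]
force: [-2.6, 2.9, 7.5]
grip_width: 0.531
```

```bash
python3 - <<'E'
from h import *
from cell import arm,cams
o=arm.get_obs();print(o['position'],o['force'],o['wrist_torque'],o['grip_width'])
c=cams.read_camera("wrist");s=cams.read_camera("side");e=cams.read_camera("scene")
cv2.imwrite("pics/w2.png",cv2.resize(c['pixels'][:,:,::-1],(800,600)))
cv2.imwrite("pics/s2.png",np.hstack([cv2.resize(s['pixels'][150:310,120:270,::-1],(375,400)),cv2.resize(e['pixels'][150:300,130:290,::-1],(425,400))]))
o=arm.get_obs();print(o['position'],o['force'],o['grip_width'])
E
```

```text
[0.48986481 0.09118684 0.04736591] [-2.57250234  2.89148673  7.48379319] [ 0.38048445  0.37538328 -0.04379439] 0.5306679489939534
[0.48983676 0.09117447 0.04734283] [-1.99458056  2.74420863  7.31175679] 0.5298814411087857
```

View pics/w2.png

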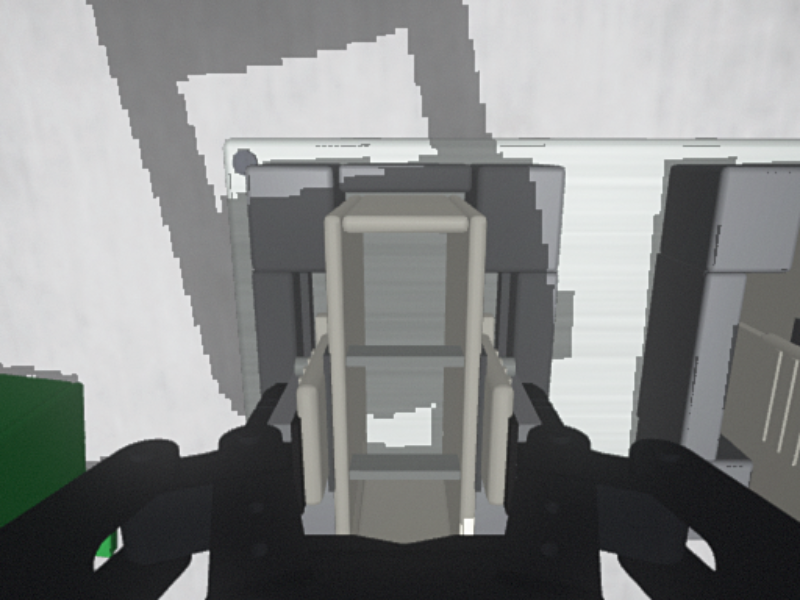

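View pics/s2.png

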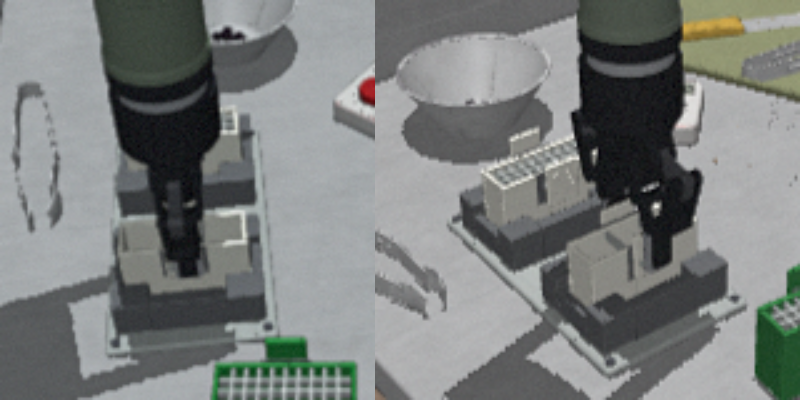

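Both paddles are visibly pressed in: in the wrist view, fingers sit at (312,440) and (497,440), symmetric about the frame. Next comes the lift.

drive_tool:
  dp:
    - [0, 0, -0.1]
    - [0, 0, -0.3]
    - [0, 0, -0.6]
    - [0, 0, -0.9]
    - [0, 0, -1.2]
  yaw: [0, 0, 0, 0, 0]
  hand: 200
  newtons: 40

```text
clock: 3.2
position: [0.4888, 0.0904, 0.0942]
tcp_rot: [0.0, 0.017, 1.0, 0.0]
force: [0.9, 0.3, -1.5]
grip_width: 0.519
```

drive_tool:
  dp:
    - [0, 0, -0.4]
    - [0, 0, -0.9]
    - [0, 0, -1.4]
    - [0, 0, -2.0]
    - [0, 0, -2.5]
  yaw: [0, 0, 0, 0, 0]

```text
clock: 3.7
position: [0.4887, 0.0904, 0.195]
tcp_rot: [0.001, 0.017, 1.0, 0.0]
force: [0.6, -0.3, -2.3]
grip_width: 0.515
```

```bash
python3 - <<'E'
from h import *
from cell import arm,cams
s=cams.read_camera("side");e=cams.read_camera("scene")
cv2.imwrite("pics/s3.png",np.hstack([cv2.resize(s['pixels'][60:310,100:300,::-1],(400,500)),cv2.resize(e['pixels'][60:310,100:300,::-1],(400,500))]))
print(arm.get_obs()['position'],arm.get_obs()['joint_pos'])
E
```

```text
[0.49045611 0.09066359 0.19636474] [ 1.59762701e-01  2.23251598e-01  1.79394134e+00 -5.13602093e-05
  1.11701829e+00 -1.37638860e+00]
```

View pics/s3.png

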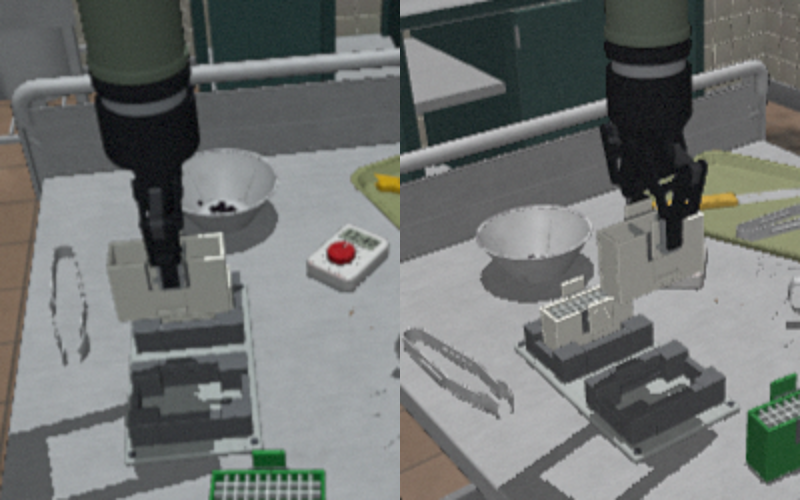

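Lifted free and level: the cassette is at side (165,280) in this crop, its bay is empty and the fine one is still seated. Next I carry it over to the bowl.

drive_tool:
  dp:
    - [-0.05, 0.4, 0]
    - [-0.16, 1.15, 0]
    - [-0.28, 2.0, 0]
    - [-0.4, 2.9, 0]
    - [-0.52, 3.8, 0]
  yaw: [0, 0, 0, 0, 0]

```text
clock: 4.3
position: [0.5142, 0.2425, 0.1919]
tcp_rot: [-0.001, 0.017, 1.0, -0.0]
force: [1.1, -0.6, -3.1]
grip_width: 0.514
```

drive_tool:
  dp:
    - [-0.14, 1.0, 0]
    - [-0.28, 2.0, 0]
    - [-0.42, 3.0, 0]
    - [-0.54, 3.9, 0]
    - [-0.6, 4.3, 0]
  yaw: [0, 0, 0, 0, 0]

```text
clock: 4.8
position: [0.5441, 0.4157, 0.191]
tcp_rot: [-0.001, 0.016, 1.0, -0.0]
force: [-0.1, -1.4, -2.9]
grip_width: 0.513
```

drive_tool:
  dp:
    - [-0.04, 0.25, 0]
    - [-0.04, 0.25, 0]
    - [-0.04, 0.25, 0]
  yaw: [0, 0, 0]

```text
clock: 5.1
position: [0.5462, 0.4215, 0.1923]
tcp_rot: [-0.001, 0.017, 1.0, -0.001]
force: [-0.5, -1.2, -2.6]
grip_width: 0.516
```

```bash
python3 - <<'E'
from h import *
from cell import arm,cams
o=arm.get_obs()
s=cams.read_camera("side");e=cams.read_camera("scene");w=cams.read_camera("wrist")
cv2.imwrite("pics/s4.png",np.hstack([cv2.resize(s['pixels'][30:230,120:300,::-1],(400,444),interpolation=2),cv2.resize(e['pixels'][30:230,80:260,::-1],(400,444),interpolation=2)]))
cv2.imwrite("pics/w4.png",w['pixels'][:,:,::-1])
print(o['position'],o['force'],o['grip_width'])
for c in(s,e): print(proj(c['intrinsics'],c['R'],c['t'],np.array([[.547,.422,0],[.547,.422,.06],[.547,.422,.155]])))
E
```

```text
[0.54623746 0.42151245 0.19233688] [-0.5464408  -1.23901548 -2.55699825] 0.5158988349255356
[[212.48260104 167.91012594]
 [210.62731703 149.25813626]
 [207.39791971 116.79157862]]
[[169.17452018 194.66772405]
 [167.11546909 174.81855682]
 [163.63482134 141.26525673]]
```

View pics/s4.png

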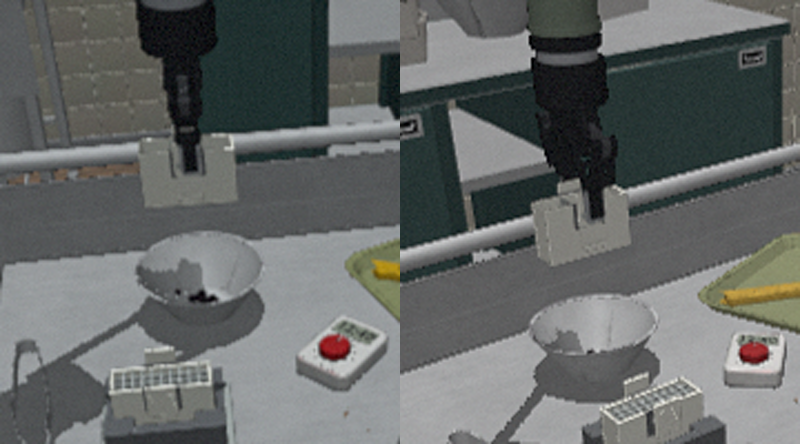

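View pics/w4.png

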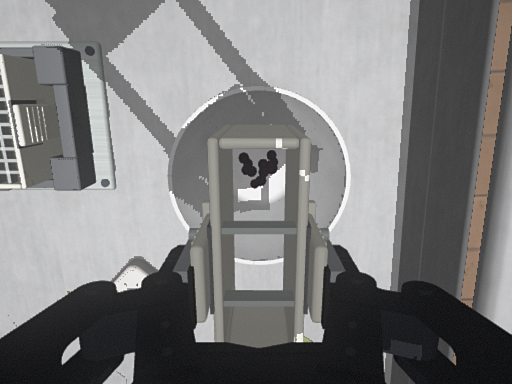

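Side rim centre (210,149) matches the predicted (210.6,149.3). The cassette hangs level over the bowl's middle, so I lower it to a few centimetres above the rim.

drive_tool:
  dp:
    - [0, 0, 0.2]
    - [0, 0, 0.5]
    - [0, 0, 0.8]
    - [0, 0, 1.0]
    - [0, 0, 1.1]
  yaw: [0, 0, 0, 0, 0]

```text
clock: 5.75
position: [0.5459, 0.4221, 0.147]
tcp_rot: [-0.001, 0.017, 1.0, -0.001]
force: [-0.9, 0.6, -2.3]
grip_width: 0.516
```

drive_tool:
  dp:
    - [0, 0, 0]
    - [0, 0, 0]
    - [0, 0, 0]
    - [0, 0, 0]
    - [0, 0, 0]
  yaw: [0, 0, 0, 0, 0]

```text
clock: 6.25
position: [0.5467, 0.4227, 0.1494]
tcp_rot: [0.0, 0.017, 1.0, 0.0]
force: [-0.5, 0.0, -2.6]
grip_width: 0.518
```

```bash
python3 - <<'E'
from h import *
from cell import arm,cams
o=arm.get_obs()
s=cams.read_camera("side");e=cams.read_camera("scene");w=cams.read_camera("wrist")
im=np.hstack([cv2.resize(s['pixels'][60:230,120:300,::-1],(400,378),interpolation=2),cv2.resize(e['pixels'][60:230,80:260,::-1],(400,378),interpolation=2)])
cv2.imwrite("pics/s5.png",im)
cv2.imwrite("pics/w5.png",w['pixels'][:,:,::-1])
R,t=wristcam(w,o)
print(o['position'],o['force'],o['grip_width'],np.abs(o['dq']).max())
x,y,_=o['position'];u=.1475-.047+.008
B=[]
for c in(s,e):
    print(proj(c['intrinsics'],c['R'],c['t'],np.array([[x-.05,y-.018,u],[x+.05,y-.018,u],[x-.05,y-.018,u+.064],[x+.05,y-.018,u+.064]])).round(1))
E
```

```text
[0.54667776 0.42270889 0.14938887] [-0.48505399  0.02203449 -2.62187071] 0.518396464936799 0.003604618430668829
[[189.1 138.9]
 [229.5 134.9]
 [186.  115.9]
 [228.1 112.1]]
[[151.5 166.1]
 [185.4 154.8]
 [148.6 142.3]
 [183.6 131.8]]
```

View pics/s5.png

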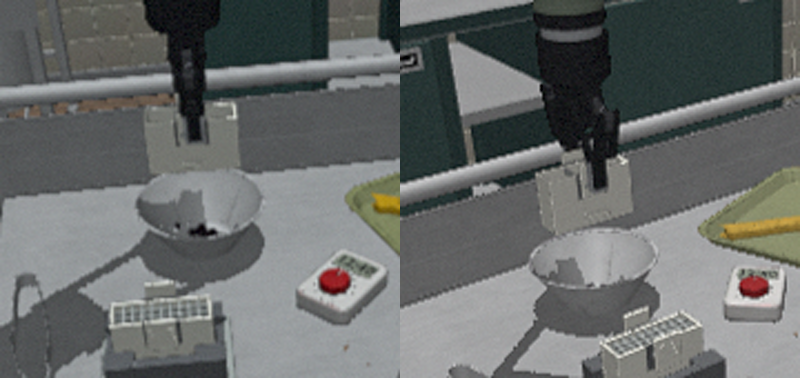

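View pics/w5.png

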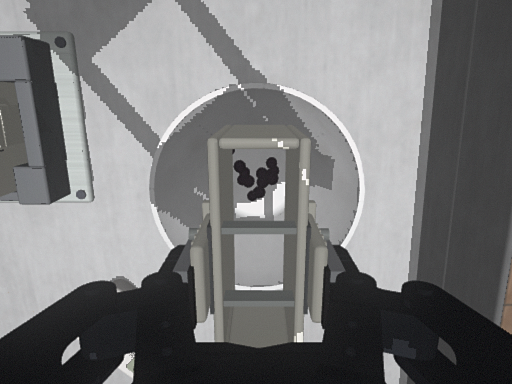

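The cassette is held by both pressed paddles, wrist (200,265) and (318,265). It is level, its underside is about 11 cm above the table, and the bowl and fine cassette look undisturbed. I'm handing the job in.

```bash
python3 -c "
from cell import arm
print(arm.sign_off())"
```

```text
the job is handed in; nothing more can be done
None
```

The coarse cassette was pinched by both catches, lifted out of its bay and handed in held still over the bowl, at about 6.4 s of the 35 s allowed. The hand-in reports no verdict, so what follows is from my own last checks.

- **Hold:** both paddles looked pressed in on the last wrist picture, and the gripper opening held steady at about 0.52. I saw no slip, but I could not read the catch travel directly.
- **Position:** the tool is at (0.547, 0.423), and I measured the bowl centre at (0.547, 0.422). The cassette looks level, with its underside about 0.11 m above the table, roughly 5 cm over the rim.
- **Bowl and fine cassette:** after the carry, the bowl rim centre matched the first measurement to within about 1 px. The fine cassette looks untouched in its bay.
- **Disagreements:**
  - The cameras differed on the cassette's turn by about 1.7°; I used the joint fit of -2°.
  - While the catches closed, the fingertips slid about 4 mm up the paddles, with a 7 N reading that cleared on lifting.
  - The last side picture put the cassette's lower corner about 2 px from where I predicted it, so the height is good to roughly 5 mm.

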